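# Close a boring jig on a mallet head

### The job

Make the boring jig ready for drilling by pushing with the fingertips, without picking anything up: first push the slide along its channel until the mallet head lying in it is tight between the slide and the stop block, then push the raised drill-guide flap over and down until it lies fully shut above the head. Do not lift or tip the mallet head, leave the glue bottle, marker pen and turned handle where they are, and finish with the hand clear.

Things in the scene. Friction and masses are not known exactly. Their poses are not given: they have to be found in the camera images.
- jig: The wooden boring jig, fixed to the bench. Board 160 (x) by 360 (y, from -200 to +160) by 18 mm thick. Origin on the bench under the channel, z up. Its y axis runs along the channel from the slide towards the stop block. Two rails (top 36 mm above the bench, x = 41.5 to 55.5 mm either side, y -190 to +100) make a channel 83 mm wide. The stop block (110 mm wide in x, y = 100 to 136 mm, top at 85 mm) closes the +y end and carries the flap's hinge.
- slide (a joint): Position of the wooden slide, a block 76 mm (x) by 45 mm (y) by 62 mm high (top 80 mm above the bench) in the channel on the far side of the head from the stop block. Metres drawn back from home, along the jig's -y: 0 = its front face exactly holds the head against the stop block (slide front at jig y = -10 mm, rear face at -55 mm); larger = open; stops at -0.003 and 0.13. Moves with about 3 N of friction and stays where it is left. The head slides ahead of it.
- slide_push (a point): Centre of the slide's rear face (the face away from the head, looking to the jig's -y), 49.5 mm above the bench: push here towards the jig's +y. It moves with the slide.
- head: Mallet head, a loose plain light-wood block 74 (x) by 110 (y) by 65 mm high, 0.25 to 0.5 kg, lying in the channel on the board between slide and stop block (top 83 mm above the bench). Origin at the centre of its underside; its y axis runs along the channel. Fully home against the stop block its origin is at jig y = +45 mm.
- stop_face (a point): Point on the stop block's face that the head must meet: jig x = 0, y = 100 mm, 50 mm above the bench. Fixed.
- flap (a joint): Angle of the drill-guide flap, a wooden plate 80 mm wide (jig x), 12 mm thick, reaching 120 mm from its hinge, with a steel bush in it. 0 = shut, level above the head and pointing to the jig's -y (underside 86 mm, upper face 98 mm above the bench, a little over the head); 1.57 = upright; more = leaning back beyond the stop block; stop at 2.2. The hinge is stiff (about 0.11 N m): the flap stays at any angle and must be pushed all the way down, to its stop at 0.
- flap_hinge (a point): Middle of the flap's hinge axis, which runs along the jig's x at jig y = 118 mm, 85 mm above the bench. The flap's inner face is 1 mm and its outer face (upper when shut, looking to the jig's +y when upright) 13 mm from this axis.
- flap_edge (a point): Middle of the flap's free edge, 120 mm from the hinge, at mid thickness (7 mm from the plane through the axis). Moves with the flap.
- glue: Bystander: white glue bottle, 56 mm across, 120 mm tall, standing on the bench beside the jig. Origin at the centre of its base.
- pen: Bystander: black marker pen 135 mm long, 14 mm thick, lying on the bench beside the jig. Origin at its middle, on the bench; it lies along its y axis.
- handle: Bystander: turned light-wood mallet handle 240 mm long, 33 mm thick, lying on the bench between robot and jig. Origin at its middle, on the bench; it lies along its y axis.
Mind the look-alikes: they are no part of the job. Leave any pink look-alike of the head alone.

How it is judged:
By the outcome, as a careful person would: the job done as asked, in the order asked, and still so for the second after the job is handed in, with the robot touching nothing.
It also fails if it takes over 48 s, if anything falls off the work surface, if the arm or the gripper's body presses on something with over 40 N, if the wrist force passes 120 N, or if a joint passes its speed limit or range.

### The arm

A 6-joint arm with a two-finger parallel gripper is mounted at the origin on the work surface. World frame = base frame: x ahead of the robot, y to its left, z up, the work surface at z = 0. Lengths are in mm, angles in rad, forces in N, time in s.
With the tool pointing down it reaches from about 350 to 975 mm from the base axis. Payload 7.1 kg.
Tool frame: the origin (TCP) lies on the mounting face of the last link; the fingertips stand 182 mm ahead of it and the grasp point (between the pads) lies 163 mm ahead of it (ctrl.tcp_to_tips is the distance from the TCP to the fingertips, in mm); z points along the fingers, y is the direction in which the jaws open and shut (so a half turn about z gives the same grasp; the last joint's range is limited). The gripper opens to 88 mm and grips with 3 to 60 N. Pads are 20 mm wide; open, the fingers measure 115 mm over their backs; the gripper's body (75 mm by 178 mm) begins 61 mm behind the grasp point.
Start: joints at [-1.362, 0.423, 1.63, -0, 1.089, -0.019], TCP at [141.167, -608.834, 404.675] pointing down, gripper open.
Joint ranges: [-3, 3], [-0.9, 2.11], [0.09, 2.58], [-1.31, 4.45], [0.11, 2.69], [-2.54, 2.54]. Speed limits (rad/s): [2.39, 2.39, 3.01, 3.14, 3.14, 3.14].

### API

Orientations are given as a rotation vector (axis times angle).
In Python, from workcell import ctrl gives the robot as it stands. The module is installed in compiled form; this text tells all that it offers.
- The arm moves only by the tool send_rows, never from a script. Its argument "commands" is a list of rows, each an object with "translation": the shift along the world's x, y, z normalised to -1 to 1, where 1 is 0.1 m, a list of three; "twist": the turn, a rotation vector about the world's x, y, z normalised to -1 to 1, where 1 is 0.5 rad, a list of three. A call has exactly 10 rows; each row is the pose to reach, as a shift and turn from the pose commanded when the call began; what a row does not reach only later rows make up. A row lasts 1/10 s, in which the tool goes at most 50 mm and 8.59 degrees, less where a joint would pass 70% of its speed; a pose out of reach is approached as far as the arm can. A call with a number of a shift or a turn outside -1 to 1 is refused whole. A call with a gripper value outside its range is refused whole. "grip" is the closure, from -1 (fully open) to 1 (shut), set as the call begins (left out, the last holds). The fingers move at their own pace and stop on an object; the grip force is fixed at half the most. Time passes only in rows, so rows that repeat a pose let the fingers close, or fill a call up. It gives the time, the measured TCP pose, the force and the opening at its end, in the units of the state.
- ctrl.get_obs(): the state, without advancing time (a new reading comes with each control period).
- ctrl.get_image(name): name is "scene" or "top" or "wrist"; returns a dict with "img" (420x560x3 uint8, red, green, blue), "intrinsics" (3x3 intrinsics, pixels), "dist" ([k1, k2, p1, p2, k3] as OpenCV has them; the pictures are not rectified), "cam_to_world" (4x4, takes a point from camera to world coordinates). Camera axes: x right, y down, z forward; pixel columns grow to the right and rows downward; lengths in mm; the calibration is good to about 2 mm. A picture is of the moment at which its call begins. There is no depth.
- ctrl.close_job(): hands the job in, once; it reports no verdict.
The state is a dict: "t": time; "qpos": joint angles; "qvel": joint speeds; "joint_torque": joint torques, N m; "ee_pos": TCP position; "orientation": TCP orientation; "ft_force": force on the tool from outside, world axes, zero at the start; "moment": the same for the moment, N m; "width": finger opening in mm.
Only numpy, scipy, OpenCV 4.12 (cv2) and the standard library are available. Lean on these libraries where they do the work, as an engineer would, in place of code of your own. Each camera call takes 0.05 s, during which the arm holds its last target. There are 200 camera calls.

## Working session

There is one attempt and no reset: what is moved stays moved. The work goes in short steps, Python scripts to look and compute and a tool call to move; the robot and the scene stay as the last step left them, time stands still between calls to the robot, and variables do not carry over. Pictures are saved under pics/ and viewed, about 8 in all and at most 12, crops included, and the job is handed in when it is done.

Besides the shell and the picture viewer there is one more tool, called after "Call:" in YAML: its name, and indented under it one key for each argument. send_rows: Moves the arm, as the interface text tells. Its arguments: {"type":"object","properties":{"commands":{"type":"array","items":{"type":"object","properties":{"translation":{"type":"array","items":{"type":"number"}},"twist":{"type":"array","items":{"type":"number"}}}}},"grip":{"type":"number"}},"required":["commands"]}

```bash
mkdir -p pics
cat > h.py <<'E'
import numpy as np, cv2
from workcell import ctrl
def snap(n,f):
    d=ctrl.get_image(n); cv2.imwrite(f'pics/{f}.png',d['img'][:,:,::-1]); np.savez(f'pics/{f}.npz',**{k:np.array(d[k]) for k in('img','intrinsics','dist','cam_to_world')}); return d
def load(f): return np.load(f'pics/{f}.npz')
def ray(d,uv):
    p=cv2.undistortPoints(np.array(uv,float).reshape(-1,1,2),d['intrinsics'],d['dist']).reshape(-1,2)
    T=d['cam_to_world']; v=np.c_[p,np.ones(len(p))]@T[:3,:3].T
    return T[:3,3],v
def onz(d,uv,z):
    o,v=ray(d,uv); z=np.broadcast_to(z,len(v)); return o+v*((z-o[2])/v[:,2])[:,None]
def proj(d,P):
    M=np.linalg.inv(d['cam_to_world']); return cv2.projectPoints(np.array(P,float).reshape(-1,1,3),cv2.Rodrigues(M[:3,:3])[0],M[:3,3],d['intrinsics'],d['dist'])[0].reshape(-1,2)
E
python3 - <<'E'
from h import *
a=snap('scene','s0');b=snap('top','t0')
for d in(a,b): print(np.round(d['cam_to_world'],2).tolist(),d['intrinsics'])
print(ctrl.get_obs())
E
```

```text
[[0.07, 0.73, -0.68, 1076.23], [1.0, -0.04, 0.06, -35.63], [0.01, -0.68, -0.73, 639.92], [0.0, 0.0, 0.0, 1.0]] [[399.99299877   0.         273.96561571]
 [  0.         399.99299877 209.96744543]
 [  0.           0.           1.        ]]
[[-0.01, -1.0, 0.1, 463.11], [-1.0, 0.01, -0.01, -3.26], [0.01, -0.1, -1.0, 1185.08], [0.0, 0.0, 0.0, 1.0]] [[458.16410371   0.         277.23300243]
 [  0.         458.16410371 207.10347338]
 [  0.           0.           1.        ]]
{'t': 0.1, 'qpos': array([-1.36196261e+00,  4.23724119e-01,  1.63057881e+00, -1.23976468e-05,
        1.08859824e+00, -1.90307898e-02]), 'qvel': array([-1.57949338e-03, -1.93963353e-03, -2.71758160e-03, -6.17070302e-04,
       -7.60281854e-06,  1.53322643e-04]), 'joint_torque': array([ 3.43593993e-04, -5.45614278e+01, -2.74325019e+01,  6.44143671e-02,
        1.87466905e-02, -1.28818044e-05]), 'ee_pos': array([ 141.14058309, -608.60517454,  404.01809666]), 'orientation': array([-3.11993070e+00, -3.57015888e-01,  2.11852028e-04]), 'ft_force': array([ 0.73911303,  0.39849218, -0.07724245]), 'moment': array([-0.01586583, -0.01301198,  0.0374888 ]), 'width': 87.8122735200859}
```

View pics/s0.png

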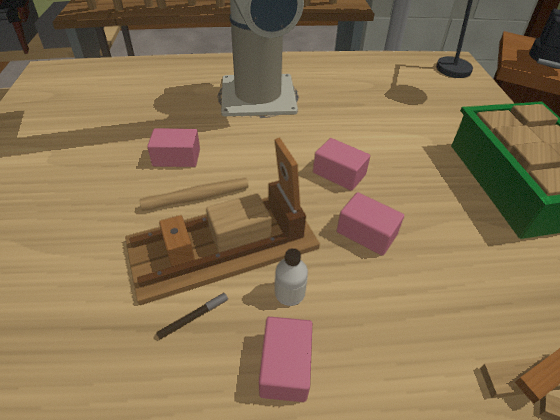

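View pics/t0.png

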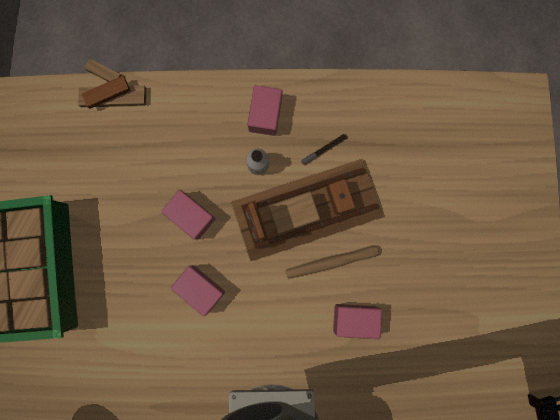

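The scene view shows the jig with the slide near (176,232), the head at (238,222) and the raised flap at (288,172). In the top view the slide is at (341,196), the head at (297,213), the flap at (256,220), the glue at (258,160), the pen at (325,150) and the handle at (333,262). I'll enlarge both to get corners.

Run:
```python
import cv2,numpy as np
a=cv2.imread('pics/t0.png')[150:270,225:390];b=cv2.imread('pics/s0.png')[130:310,115:330]
a=cv2.resize(a,None,fx=4.8,fy=4.8,interpolation=3);a=cv2.convertScaleAbs(a,alpha=1.6);cv2.imwrite('pics/t0c.png',a)
b=cv2.resize(b,None,fx=3.3,fy=3.3,interpolation=3);cv2.imwrite('pics/s0c.png',b);print(a.shape,b.shape)
```

```text
(576, 792, 3) (594, 710, 3)
```

View pics/t0c.png

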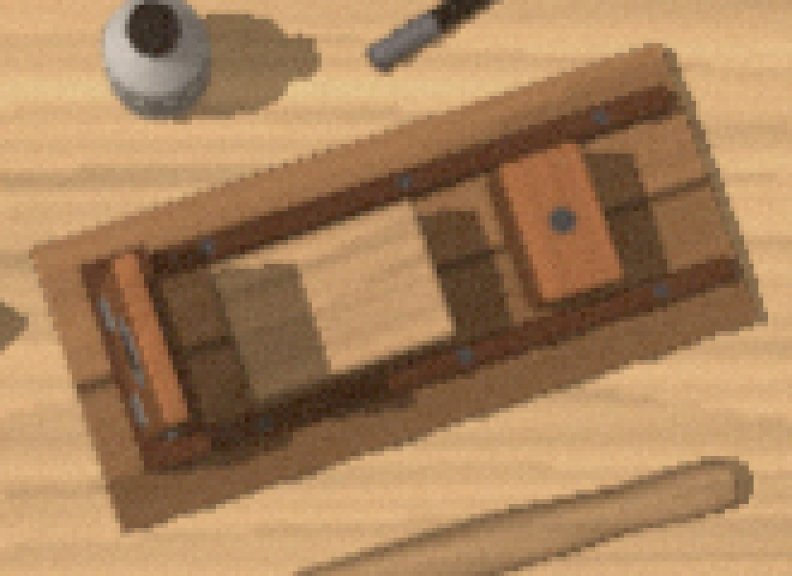

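View pics/s0c.png

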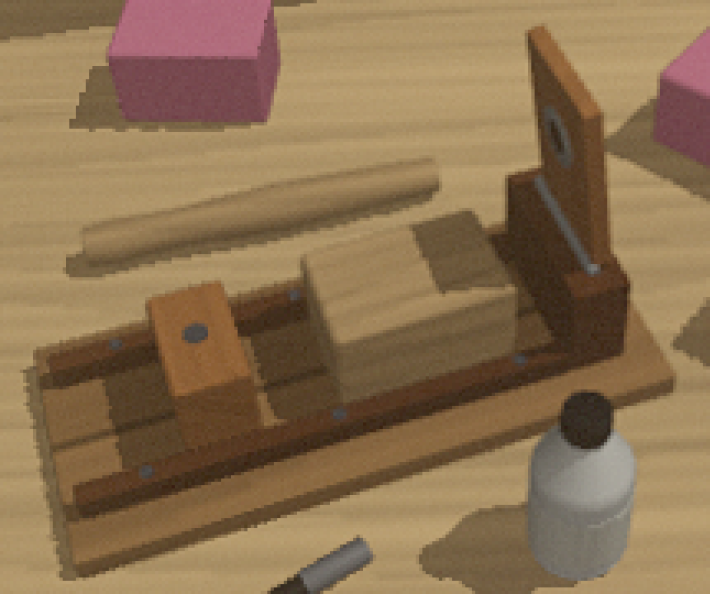

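The top crop shows board corners at (32,248), (665,45), (765,320) and (125,530), and the slide's top face at about (507,165)-(622,280). The head's top face is (222,268), (415,203), (452,333), (255,405), and the flap edge strip is (125,255)-(172,425). In the scene crop the flap is about upright, with its free edge from (537,28) to (600,112).

Run:
```python
from h import *
t=load('t0');s=load('s0')
T=lambda p:np.array(p,float)/4.8+[225,150]; S=lambda p:np.array(p,float)/3.3+[115,130]
w=onz(t,T([(32,248),(665,45),(765,320),(125,530)]),18)[:,:2]
j=np.array([(80,160),(80,-200),(-80,-200),(-80,160)],float)
wc=w-w.mean(0);jc=j-j.mean(0)
H=jc.T@wc;U,_,V=np.linalg.svd(H);R=(U@V).T
o=w.mean(0)-R@j.mean(0);print('yaw',np.arctan2(R[1,0],R[0,0]),'o',o,'res',(w-(j@R.T+o)).round(1).tolist())
J=lambda P:np.c_[(P[:,:2]-o)@R,P[:,2]].round(1)
np.savez('jig.npz',R=R,o=o)
print('slide',J(onz(t,T([(507,165),(582,143),(622,280),(545,302)]),80)).tolist())
print('slideS',J(onz(s,S([(148,298),(222,282),(250,375),(172,392)]),80)).tolist())
print('head',J(onz(t,T([(222,268),(415,203),(452,333),(255,405)]),83)).tolist())
print('headS',J(onz(s,S([(302,258),(470,210),(515,290),(340,340)]),83)).tolist())
# flap edge triangulate: far end(-x) & near end(+x)
for a,b in(((126,256),(601,110)),((172,424),(536,28))):
    o1,v1=ray(t,T([a]));o2,v2=ray(s,S([b]))
    k=np.linalg.lstsq(np.c_[v1[0],-v2[0]],o2-o1,rcond=None)[0];p=o1+v1[0]*k[0];q=o2+v2[0]*k[1]
    print('flap',J(((p+q)/2)[None]),np.linalg.norm(p-q))
print('glue',J(onz(t,T([(152,25)]),120)),'pen end',J(onz(t,T([(375,58)]),7)),'handle',J(onz(t,T([(740,480),(300,575)]),16)))
print('world jig pts',{k:(R@np.array(k)+o).round(1).tolist() for k in((0,0),(0,-200),(0,118),(0,100))})
```

```text
yaw 0.30532329239544276 o [564.9231864  -80.97030291] res [[-0.8, 0.4], [-1.5, 0.7], [0.8, -0.8], [1.6, -0.2]]
slide [[36.8, -84.8, 80.0], [35.7, -125.1, 80.0], [-37.1, -121.6, 80.0], [-35.4, -80.6, 80.0]]
slideS [[-34.1, -120.3, 80.0], [-31.1, -78.1, 80.0], [40.9, -79.0, 80.0], [37.4, -120.8, 80.0]]
head [[31.4, 69.6, 83.0], [32.6, -33.5, 83.0], [-35.7, -30.3, 83.0], [-39.2, 75.3, 83.0]]
headS [[-30.3, -30.6, 83.0], [-32.8, 73.9, 83.0], [36.9, 75.7, 83.0], [37.1, -27.2, 83.0]]
flap [[ 39.7 116.1 206.2]] 7.576593295523728
flap [[-39.4 116.5 201.9]] 0.38428724543133375
glue [[153.   66.2 120. ]] pen end [[122.2 -47.7   7. ]] handle [[-156.3 -160.3   16. ]
 [-129.9   78.9   16. ]]
world jig pts {(0, 0): [564.9, -81.0], (0, -200): [625.0, -271.7], (0, 118): [529.5, 31.6], (0, 100): [534.9, 14.4]}
```

Call:
send_rows:
  commands:
    - {"translation": [0.1,0.08,0],"twist": [0,0,0.03]}
    - {"translation": [0.25,0.2,0],"twist": [0,0,0.06]}
    - {"translation": [0.4,0.32,0],"twist": [0,0,0.09]}
    - {"translation": [0.55,0.44,0],"twist": [0,0,0.12]}
    - {"translation": [0.7,0.56,0],"twist": [0,0,0.155]}
    - {"translation": [0.8,0.64,0],"twist": [0,0,0.155]}
    - {"translation": [0.9,0.72,0],"twist": [0,0,0.155]}
    - {"translation": [1,0.8,0],"twist": [0,0,0.155]}
    - {"translation": [1,0.8,0],"twist": [0,0,0.155]}
    - {"translation": [1,0.8,0],"twist": [0,0,0.155]}
  grip: 1

```text
t: 1.1
ee_pos: [241.3, -528.8, 404.7]
orientation: [3.105, 0.479, -0.0]
ft_force: [0.1, -1.0, -0.0]
width: 11.1
```

Call:
send_rows:
  commands:
    - {"translation": [0.1,0.08,0]}
    - {"translation": [0.2,0.16,0]}
    - {"translation": [0.3,0.24,0]}
    - {"translation": [0.4,0.32,0]}
    - {"translation": [0.5,0.4,0]}
    - {"translation": [0.6,0.48,0]}
    - {"translation": [0.7,0.56,0]}
    - {"translation": [0.8,0.64,0]}
    - {"translation": [0.9,0.72,0]}
    - {"translation": [1,0.8,0]}

```text
validation failed for argument at $.co...
```

Call:
send_rows:
  commands:
    - {"translation": [0.1,0.08,0]}
    - {"translation": [0.2,0.16,0]}
    - {"translation": [0.3,0.24,0]}
    - {"translation": [0.4,0.32,0]}
    - {"translation": [0.5,0.4,0]}
    - {"translation": [0.6,0.48,0]}
    - {"translation": [0.7,0.56,0]}
    - {"translation": [0.8,0.64,0]}
    - {"translation": [0.9,0.72,0]}
    - {"translation": [1,0.8,0]}

```text
validation failed for argument at $.co...
```

Call:
send_rows:
  commands:
    - {"translation": [0.1,0.08,-0.05]}
    - {"translation": [0.2,0.16,-0.1]}
    - {"translation": [0.3,0.24,-0.15]}
    - {"translation": [0.4,0.32,-0.2]}
    - {"translation": [0.5,0.4,-0.25]}
    - {"translation": [0.6,0.48,-0.3]}
    - {"translation": [0.7,0.56,-0.35]}
    - {"translation": [0.8,0.64,-0.4]}
    - {"translation": [0.9,0.72,-0.45]}
    - {"translation": [1,0.8,-0.5]}

```text
validation failed for argument at $.co...
```

Call:
send_rows:
  commands:
    - {"translation": [0.1,0.07,-0.05]}
    - {"translation": [0.2,0.14,-0.1]}
    - {"translation": [0.3,0.21,-0.15]}
    - {"translation": [0.4,0.28,-0.2]}
    - {"translation": [0.5,0.35,-0.25]}
    - {"translation": [0.6,0.42,-0.35]}
    - {"translation": [0.7,0.48,-0.45]}
    - {"translation": [0.733,0.504,-0.55]}
    - {"translation": [0.733,0.504,-0.55]}
    - {"translation": [0.733,0.504,-0.55]}

```text
validation failed for argument at $.co...
```

Run:
```python
from h import *
s=snap('scene','s1');o=ctrl.get_obs();print(o['t'],o['ee_pos'],o['orientation'],o['width'],o['ft_force'])
cv2.imwrite('pics/s1c.png',cv2.resize(s['img'][60:310,90:330,::-1],None,fx=2.4,fy=2.4))
g=load('jig.npz');print((o['ee_pos'][:2]-g['o'])@g['R'])
```

```text
1.15 [ 241.04676454 -529.04465683  404.71817649] [ 3.10480013e+00  4.77632073e-01 -2.25718281e-04] 6.982952516441683 [0.33756712 0.20077759 0.51858813]Traceback (most recent call last):
  File "<stdin>", line 4, in <module>
  File "h.py", line 5, in load
    def load(f): return np.load(f'pics/{f}.npz')
                        ~~~~~~~^^^^^^^^^^^^^^^^^
    fid = stack.enter_context(open(os.fspath(file), "rb"))
                              ~~~~^^^^^^^^^^^^^^^^^^^^^^^
FileNotFoundError: [Errno 2] No such file or directory: 'pics/jig.npz.npz'
```

View pics/s1c.png

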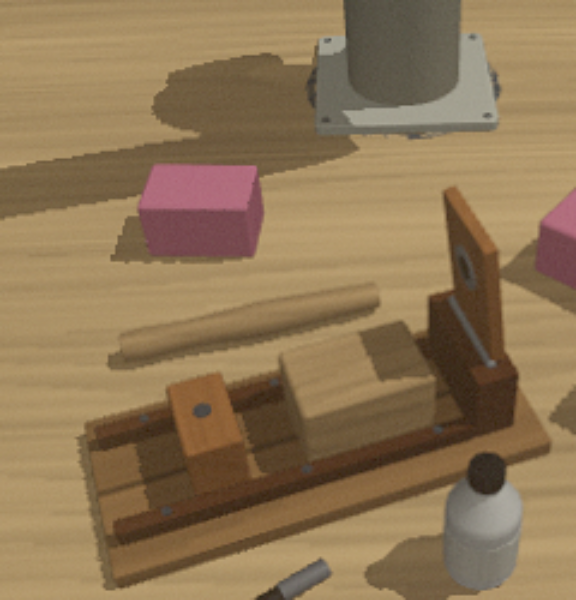

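The arm is still out of frame and the scene is unchanged. The four later calls were refused because their rows need a twist. I'll resend them.

Call:
send_rows:
  commands:
    - {"translation": [0.1,0.08,0],"twist": [0,0,0]}
    - {"translation": [0.2,0.16,0],"twist": [0,0,0]}
    - {"translation": [0.3,0.24,0],"twist": [0,0,0]}
    - {"translation": [0.4,0.32,0],"twist": [0,0,0]}
    - {"translation": [0.5,0.4,0],"twist": [0,0,0]}
    - {"translation": [0.6,0.48,0],"twist": [0,0,0]}
    - {"translation": [0.7,0.56,0],"twist": [0,0,0]}
    - {"translation": [0.8,0.64,0],"twist": [0,0,0]}
    - {"translation": [0.9,0.72,0],"twist": [0,0,0]}
    - {"translation": [1,0.8,0],"twist": [0,0,0]}

```text
t: 2.15
ee_pos: [342.0, -448.1, 404.7]
orientation: [-3.105, -0.478, 0.0]
ft_force: [0.6, -0.3, 0.4]
width: 0.6
```

Call:
send_rows:
  commands:
    - {"translation": [0.1,0.08,0],"twist": [0,0,0]}
    - {"translation": [0.2,0.16,0],"twist": [0,0,0]}
    - {"translation": [0.3,0.24,0],"twist": [0,0,0]}
    - {"translation": [0.4,0.32,0],"twist": [0,0,0]}
    - {"translation": [0.5,0.4,0],"twist": [0,0,0]}
    - {"translation": [0.6,0.48,0],"twist": [0,0,0]}
    - {"translation": [0.7,0.56,0],"twist": [0,0,0]}
    - {"translation": [0.8,0.64,0],"twist": [0,0,0]}
    - {"translation": [0.9,0.72,0],"twist": [0,0,0]}
    - {"translation": [1,0.8,0],"twist": [0,0,0]}

```text
t: 3.15
ee_pos: [442.0, -368.2, 404.6]
orientation: [-3.105, -0.478, 0.0]
ft_force: [-0.4, -0.2, -0.1]
width: 1.1
```

Call:
send_rows:
  commands:
    - {"translation": [0.1,0.08,-0.05],"twist": [0,0,0]}
    - {"translation": [0.2,0.16,-0.1],"twist": [0,0,0]}
    - {"translation": [0.3,0.24,-0.15],"twist": [0,0,0]}
    - {"translation": [0.4,0.32,-0.2],"twist": [0,0,0]}
    - {"translation": [0.5,0.4,-0.25],"twist": [0,0,0]}
    - {"translation": [0.6,0.48,-0.3],"twist": [0,0,0]}
    - {"translation": [0.7,0.56,-0.35],"twist": [0,0,0]}
    - {"translation": [0.8,0.64,-0.4],"twist": [0,0,0]}
    - {"translation": [0.9,0.72,-0.45],"twist": [0,0,0]}
    - {"translation": [1,0.8,-0.5],"twist": [0,0,0]}

```text
t: 4.15
ee_pos: [542.0, -288.2, 354.2]
orientation: [3.105, 0.478, 0.0]
ft_force: [-0.1, 1.1, 1.3]
width: 0.5
```

Call:
send_rows:
  commands:
    - {"translation": [0.1,0.07,-0.05],"twist": [0,0,0]}
    - {"translation": [0.2,0.14,-0.1],"twist": [0,0,0]}
    - {"translation": [0.3,0.21,-0.15],"twist": [0,0,0]}
    - {"translation": [0.4,0.28,-0.2],"twist": [0,0,0]}
    - {"translation": [0.5,0.35,-0.25],"twist": [0,0,0]}
    - {"translation": [0.6,0.42,-0.35],"twist": [0,0,0]}
    - {"translation": [0.7,0.48,-0.45],"twist": [0,0,0]}
    - {"translation": [0.733,0.504,-0.55],"twist": [0,0,0]}
    - {"translation": [0.733,0.504,-0.55],"twist": [0,0,0]}
    - {"translation": [0.733,0.504,-0.55],"twist": [0,0,0]}

```text
t: 5.15
ee_pos: [614.2, -238.4, 299.1]
orientation: [-3.104, -0.478, 0.002]
ft_force: [-0.8, 0.4, -0.2]
width: 0.5
```

Run:
```python
from h import *
s=snap('scene','s2');o=ctrl.get_obs();print(o['t'],o['ee_pos'],o['orientation'],o['width'],o['ft_force'])
cv2.imwrite('pics/s2c.png',cv2.resize(s['img'][60:310,90:330,::-1],None,fx=2.4,fy=2.4))
g=np.load('jig.npz');print((o['ee_pos'][:2]-g['o'])@g['R'])
```

```text
5.2 [ 614.26142793 -238.68388513  299.59869972] [-3.10501434e+00 -4.77245178e-01  5.11022621e-04] -0.139740265717726 [0.55781781 0.44692668 0.51437791]
[  -0.35260529 -165.25045163]
```

View pics/s2c.png

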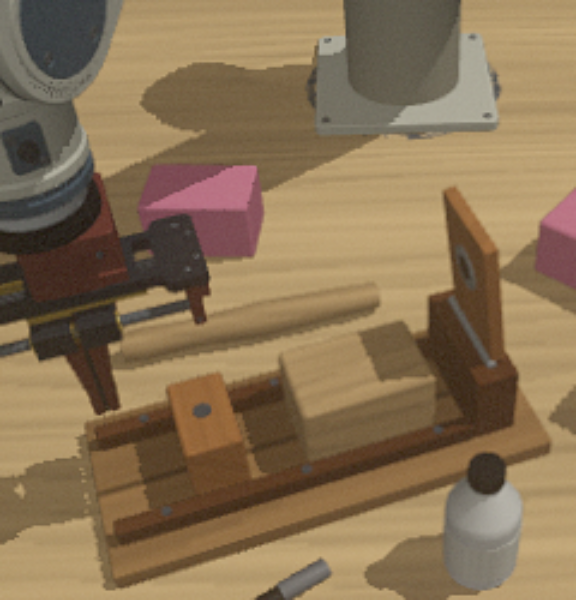

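The fingertips are above the channel behind the slide, at about (105,410) in the crop. Next I'll descend and push.

Call:
send_rows:
  commands:
    - {"translation": [0,0,-0.1],"twist": [0,0,0]}
    - {"translation": [0,0,-0.2],"twist": [0,0,0]}
    - {"translation": [0,0,-0.3],"twist": [0,0,0]}
    - {"translation": [0,0,-0.4],"twist": [0,0,0]}
    - {"translation": [0,0,-0.5],"twist": [0,0,0]}
    - {"translation": [0,0,-0.6],"twist": [0,0,0]}
    - {"translation": [0,0,-0.7],"twist": [0,0,0]}
    - {"translation": [0,0,-0.8],"twist": [0,0,0]}
    - {"translation": [0,0,-0.8],"twist": [0,0,0]}
    - {"translation": [0,0,-0.8],"twist": [0,0,0]}

```text
t: 6.2
ee_pos: [614.5, -238.4, 219.4]
orientation: [-3.105, -0.478, 0.001]
ft_force: [0.5, 0.5, -0.5]
width: 0.6
```

Call:
send_rows:
  commands:
    - {"translation": [-0.021,0.067,0],"twist": [0,0,0]}
    - {"translation": [-0.042,0.134,0],"twist": [0,0,0]}
    - {"translation": [-0.063,0.2,0],"twist": [0,0,0]}
    - {"translation": [-0.084,0.267,0],"twist": [0,0,0]}
    - {"translation": [-0.105,0.334,0],"twist": [0,0,0]}
    - {"translation": [-0.126,0.4,0],"twist": [0,0,0]}
    - {"translation": [-0.147,0.467,0],"twist": [0,0,0]}
    - {"translation": [-0.165,0.524,0],"twist": [0,0,0]}
    - {"translation": [-0.18,0.572,0],"twist": [0,0,0]}
    - {"translation": [-0.195,0.62,0],"twist": [0,0,0]}

```text
t: 7.2
ee_pos: [594.9, -176.1, 219.9]
orientation: [3.105, 0.478, 0.0]
ft_force: [-1.1, -3.8, 3.4]
width: 0.8
```

Call:
send_rows:
  commands:
    - {"translation": [-0.006,0.019,0],"twist": [0,0,0]}
    - {"translation": [-0.012,0.038,0],"twist": [0,0,0]}
    - {"translation": [-0.018,0.057,0],"twist": [0,0,0]}
    - {"translation": [-0.024,0.076,0],"twist": [0,0,0]}
    - {"translation": [-0.03,0.095,0],"twist": [0,0,0]}
    - {"translation": [-0.036,0.114,0],"twist": [0,0,0]}
    - {"translation": [-0.042,0.134,0],"twist": [0,0,0]}
    - {"translation": [-0.048,0.153,0],"twist": [0,0,0]}
    - {"translation": [-0.054,0.172,0],"twist": [0,0,0]}
    - {"translation": [-0.06,0.191,0],"twist": [0,0,0]}

```text
t: 8.2
ee_pos: [589.1, -157.8, 219.8]
orientation: [3.104, 0.478, 0.001]
ft_force: [0.0, -7.3, 3.3]
width: 0.4
```

Run:
```python
from h import *
t=snap('top','t3');s=snap('scene','s3');o=ctrl.get_obs();print(o['t'],o['ee_pos'],o['width'],o['ft_force'])
a=cv2.resize(s['img'][120:310,110:320,::-1],None,fx=3,fy=3);cv2.imwrite('pics/s3c.png',a)
g=np.load('jig.npz');print((o['ee_pos'][:2]-g['o'])@g['R'],g['R'].T@o['ft_force'][:2])
```

```text
8.3 [ 588.9984088  -157.54940428  219.75615373] 0.5777665980463458 [-1.01095532 -4.39706959  3.35373361]
[-5.80560800e-02 -8.02743529e+01] [-2.2859643  -3.88980961]
```

View pics/s3c.png

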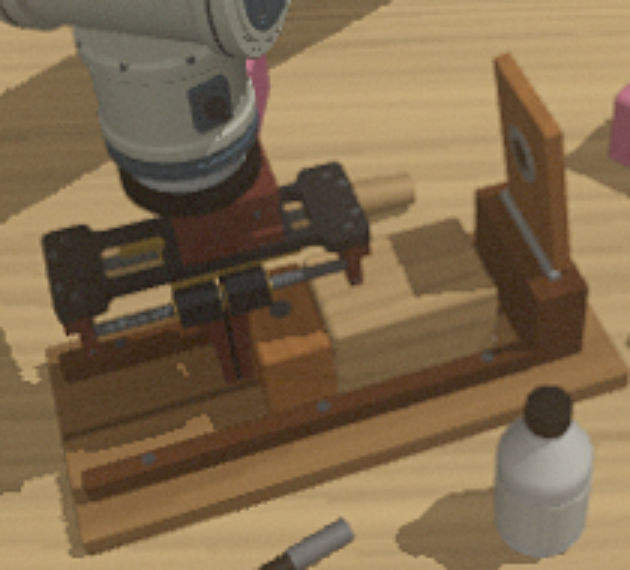

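The slide is now against the head and the two are moving together, with a gap still left before the stop block. I'll continue slowly and watch the force.

Call:
send_rows:
  commands:
    - {"translation": [-0.003,0.01,0],"twist": [0,0,0]}
    - {"translation": [-0.006,0.019,0],"twist": [0,0,0]}
    - {"translation": [-0.009,0.029,0],"twist": [0,0,0]}
    - {"translation": [-0.012,0.038,0],"twist": [0,0,0]}
    - {"translation": [-0.015,0.048,0],"twist": [0,0,0]}
    - {"translation": [-0.018,0.057,0],"twist": [0,0,0]}
    - {"translation": [-0.021,0.067,0],"twist": [0,0,0]}
    - {"translation": [-0.024,0.076,0],"twist": [0,0,0]}
    - {"translation": [-0.027,0.086,0],"twist": [0,0,0]}
    - {"translation": [-0.027,0.086,0],"twist": [0,0,0]}

```text
t: 9.3
ee_pos: [586.3, -149.1, 219.8]
orientation: [3.104, 0.478, 0.0]
ft_force: [-1.0, -7.1, 3.3]
width: 0.7
```

Call:
send_rows:
  commands:
    - {"translation": [-0.001,0.004,0],"twist": [0,0,0]}
    - {"translation": [-0.002,0.007,0],"twist": [0,0,0]}
    - {"translation": [-0.003,0.01,0],"twist": [0,0,0]}
    - {"translation": [-0.004,0.013,0],"twist": [0,0,0]}
    - {"translation": [-0.005,0.016,0],"twist": [0,0,0]}
    - {"translation": [-0.006,0.019,0],"twist": [0,0,0]}
    - {"translation": [-0.007,0.022,0],"twist": [0,0,0]}
    - {"translation": [-0.008,0.025,0],"twist": [0,0,0]}
    - {"translation": [-0.009,0.029,0],"twist": [0,0,0]}
    - {"translation": [-0.009,0.029,0],"twist": [0,0,0]}

```text
t: 10.3
ee_pos: [585.4, -146.3, 219.8]
orientation: [3.104, 0.478, 0.001]
ft_force: [-0.8, -6.3, 1.5]
width: 0.3
```

Call:
send_rows:
  commands:
    - {"translation": [-0.001,0.004,0],"twist": [0,0,0]}
    - {"translation": [-0.002,0.007,0],"twist": [0,0,0]}
    - {"translation": [-0.003,0.01,0],"twist": [0,0,0]}
    - {"translation": [-0.004,0.013,0],"twist": [0,0,0]}
    - {"translation": [-0.005,0.016,0],"twist": [0,0,0]}
    - {"translation": [-0.006,0.019,0],"twist": [0,0,0]}
    - {"translation": [-0.007,0.022,0],"twist": [0,0,0]}
    - {"translation": [-0.008,0.025,0],"twist": [0,0,0]}
    - {"translation": [-0.009,0.029,0],"twist": [0,0,0]}
    - {"translation": [-0.009,0.029,0],"twist": [0,0,0]}

```text
t: 11.3
ee_pos: [584.5, -143.4, 219.8]
orientation: [3.104, 0.478, 0.0]
ft_force: [-1.1, -6.6, 2.9]
width: 0.3
```

Run:
```python
from h import *
s=snap('scene','s4');o=ctrl.get_obs();print(o['t'],o['ee_pos'],o['ft_force'])
g=np.load('jig.npz');print((o['ee_pos'][:2]-g['o'])@g['R'])
# predicted home positions: head stop-side top edge, slide front top edge, in crop px
W=lambda x,y,z:[*(g['R']@np.array([x,y])+g['o']),z]
P=[W(37,100,83),W(37,-10,83),W(38,-10,80),W(38,-55,80),W(-38,-55,80),W(-55,100,85),W(55,100,85)]
c=(proj(s,P)-[170,170])*5.5
a=cv2.resize(s['img'][170:275,170:315,::-1],None,fx=5.5,fy=5.5,interpolation=3)
print(c.round())
for p in c: cv2.circle(a,tuple(int(v) for v in p),4,(255,0,255),1)
cv2.imwrite('pics/s4c.png',a)
```

```text
11.35 [ 584.49397367 -143.37433519  219.74980213] [-0.53122752 -5.97515701  3.59157137]
[ -0.0931128  -65.40084319]
[[622. 245.]
 [314. 332.]
 [316. 340.]
 [184. 378.]
 [128. 219.]
 [527.  69.]
 [643. 278.]]
```

View pics/s4c.png

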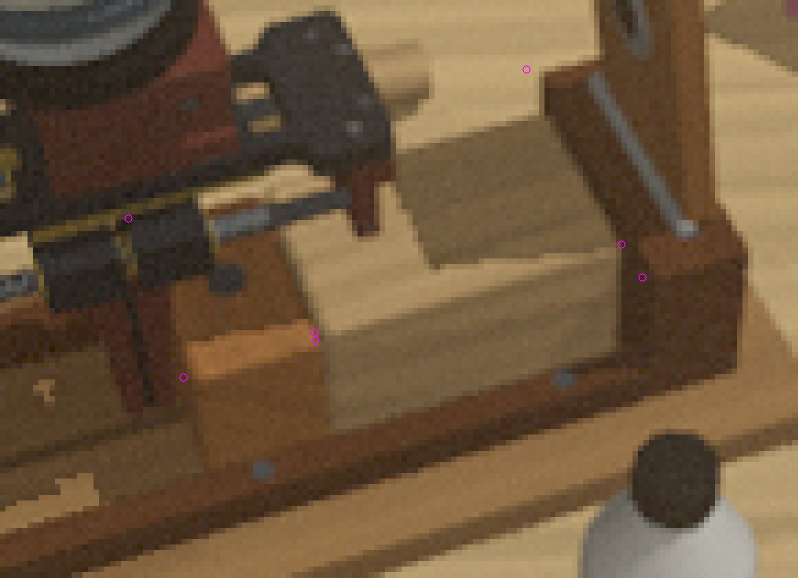

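The head's far corner is at about (618,250), very near the stop face. The slide's front edge at (320,330) is touching the head. The overlay suggests the jig sits a few mm further along +y than I estimated, so I'll go by force.

Call:
send_rows:
  commands:
    - {"translation": [-0.001,0.004,0],"twist": [0,0,0]}
    - {"translation": [-0.002,0.008,0],"twist": [0,0,0]}
    - {"translation": [-0.003,0.012,0],"twist": [0,0,0]}
    - {"translation": [-0.004,0.016,0],"twist": [0,0,0]}
    - {"translation": [-0.006,0.02,0],"twist": [0,0,0]}
    - {"translation": [-0.007,0.024,0],"twist": [0,0,0]}
    - {"translation": [-0.008,0.028,0],"twist": [0,0,0]}
    - {"translation": [-0.01,0.032,0],"twist": [0,0,0]}
    - {"translation": [-0.011,0.036,0],"twist": [0,0,0]}
    - {"translation": [-0.012,0.038,0],"twist": [0,0,0]}

```text
t: 12.35
ee_pos: [583.6, -140.8, 219.8]
orientation: [3.102, 0.478, 0.002]
ft_force: [0.3, -15.2, 0.0]
width: 0.1
```

Call:
send_rows:
  commands:
    - {"translation": [-0.001,0.004,0],"twist": [0,0,0]}
    - {"translation": [-0.002,0.008,0],"twist": [0,0,0]}
    - {"translation": [-0.003,0.01,0],"twist": [0,0,0]}
    - {"translation": [-0.003,0.01,0],"twist": [0,0,0]}
    - {"translation": [-0.003,0.01,0],"twist": [0,0,0]}
    - {"translation": [0.01,-0.03,0],"twist": [0,0,0]}
    - {"translation": [0.03,-0.1,0.05],"twist": [0,0,0]}
    - {"translation": [0.06,-0.2,0.1],"twist": [0,0,0]}
    - {"translation": [0.08,-0.25,0.25],"twist": [0,0,0]}
    - {"translation": [0.08,-0.25,0.4],"twist": [0,0,0]}

```text
t: 13.35
ee_pos: [591.6, -164.8, 260.3]
orientation: [-3.105, -0.477, 0.0]
ft_force: [0.6, -0.4, 0.4]
width: 0.7
```

Call:
send_rows:
  commands:
    - {"translation": [0,0,0.15],"twist": [0,0,0]}
    - {"translation": [0,0,0.3],"twist": [0,0,0]}
    - {"translation": [0,0.03,0.45],"twist": [0,0,0]}
    - {"translation": [-0.02,0.06,0.6],"twist": [0,0,0]}
    - {"translation": [-0.04,0.12,0.7],"twist": [0,0,0]}
    - {"translation": [-0.06,0.2,0.8],"twist": [0,0,0]}
    - {"translation": [-0.08,0.26,0.9],"twist": [0,0,0]}
    - {"translation": [-0.1,0.32,1],"twist": [0,0,0]}
    - {"translation": [-0.12,0.38,1],"twist": [0,0,0]}
    - {"translation": [-0.14,0.45,1],"twist": [0,0,0]}

```text
t: 14.35
ee_pos: [577.0, -118.6, 359.7]
orientation: [3.105, 0.478, 0.0]
ft_force: [-0.1, -0.5, -0.6]
width: 0.4
```

Call:
send_rows:
  commands:
    - {"translation": [-0.03,0.1,0.1],"twist": [0,0,0]}
    - {"translation": [-0.06,0.2,0.2],"twist": [0,0,0]}
    - {"translation": [-0.09,0.3,0.3],"twist": [0,0,0]}
    - {"translation": [-0.125,0.4,0.4],"twist": [0,0,0]}
    - {"translation": [-0.157,0.5,0.5],"twist": [0,0,0]}
    - {"translation": [-0.19,0.6,0.6],"twist": [0,0,0]}
    - {"translation": [-0.22,0.7,0.7],"twist": [0,0,0]}
    - {"translation": [-0.25,0.8,0.7],"twist": [0,0,0]}
    - {"translation": [-0.28,0.9,0.7],"twist": [0,0,0]}
    - {"translation": [-0.315,1,0.7],"twist": [0,0,0]}

```text
t: 15.35
ee_pos: [545.3, -18.3, 429.2]
orientation: [-3.105, -0.478, 0.001]
ft_force: [0.0, -0.4, -0.3]
width: 0.6
```

Call:
send_rows:
  commands:
    - {"translation": [-0.03,0.1,0],"twist": [0,0,0]}
    - {"translation": [-0.06,0.2,0],"twist": [0,0,0]}
    - {"translation": [-0.09,0.3,0],"twist": [0,0,0]}
    - {"translation": [-0.125,0.4,0],"twist": [0,0,0]}
    - {"translation": [-0.157,0.5,0],"twist": [0,0,0]}
    - {"translation": [-0.19,0.6,0],"twist": [0,0,0]}
    - {"translation": [-0.22,0.7,0],"twist": [0,0,0]}
    - {"translation": [-0.25,0.8,0],"twist": [0,0,0]}
    - {"translation": [-0.28,0.9,0],"twist": [0,0,0]}
    - {"translation": [-0.315,1,0],"twist": [0,0,0]}

```text
t: 16.35
ee_pos: [514.0, 81.7, 429.7]
orientation: [-3.105, -0.478, -0.0]
ft_force: [0.3, -0.1, 0.6]
width: 0.6
```

Run:
```python
from h import *
s=snap('scene','s5');o=ctrl.get_obs();print(o['t'],o['ee_pos'],o['ft_force'])
g=np.load('jig.npz');print((o['ee_pos'][:2]-g['o'])@g['R'])
cv2.imwrite('pics/s5c.png',cv2.resize(s['img'][110:290,120:340,::-1],None,fx=3.3,fy=3.3,interpolation=3))
```

```text
16.4 [513.59706295  82.5988255  429.66315952] [-0.74010776  1.15730176  0.13396911]
[  0.21684941 171.4327381 ]
```

View pics/s5c.png

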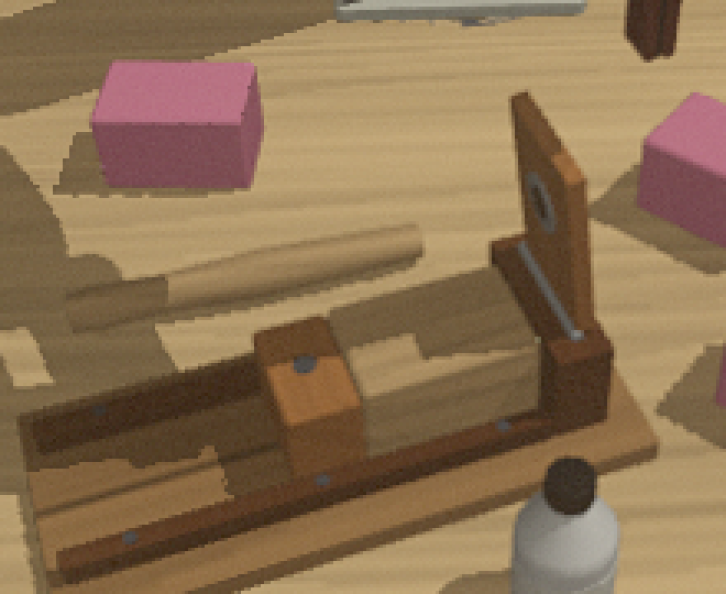

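The slide is tight against the head and the head against the stop block, at (540,350). The flap is upright and the closed tips are behind it at (655,55). Next I'll push the flap along its arc.

Call:
send_rows:
  commands:
    - {"translation": [0,0,-0.1],"twist": [0,0,0]}
    - {"translation": [0,0,-0.2],"twist": [0,0,0]}
    - {"translation": [0,0,-0.3],"twist": [0,0,0]}
    - {"translation": [0,0,-0.4],"twist": [0,0,0]}
    - {"translation": [0,0,-0.5],"twist": [0,0,0]}
    - {"translation": [0,0,-0.58],"twist": [0,0,0]}
    - {"translation": [0.015,-0.048,-0.58],"twist": [0,0,0]}
    - {"translation": [0.03,-0.095,-0.58],"twist": [0,0,0]}
    - {"translation": [0.045,-0.143,-0.58],"twist": [0,0,0]}
    - {"translation": [0.06,-0.19,-0.58],"twist": [0,0,0]}

```text
t: 17.4
ee_pos: [520.6, 61.3, 372.1]
orientation: [3.105, 0.477, 0.001]
ft_force: [0.0, -0.6, 0.3]
width: 0.2
```

Call:
send_rows:
  commands:
    - {"translation": [0.02,-0.06,0],"twist": [0,0,0]}
    - {"translation": [0.04,-0.12,0],"twist": [0,0,0]}
    - {"translation": [0.06,-0.18,0],"twist": [0,0,0]}
    - {"translation": [0.08,-0.24,0],"twist": [0,0,0]}
    - {"translation": [0.097,-0.308,0],"twist": [0,0,0]}
    - {"translation": [0.113,-0.36,-0.01],"twist": [0,0,0]}
    - {"translation": [0.13,-0.41,-0.025],"twist": [0,0,0]}
    - {"translation": [0.146,-0.46,-0.04],"twist": [0,0,0]}
    - {"translation": [0.162,-0.51,-0.058],"twist": [0,0,0]}
    - {"translation": [0.177,-0.562,-0.076],"twist": [0,0,0]}

```text
t: 18.4
ee_pos: [538.1, 5.3, 363.9]
orientation: [-3.105, -0.478, -0.0]
ft_force: [0.5, 1.0, -0.2]
width: 0.4
```

Call:
send_rows:
  commands:
    - {"translation": [0.015,-0.047,-0.023],"twist": [0,0,0]}
    - {"translation": [0.03,-0.093,-0.048],"twist": [0,0,0]}
    - {"translation": [0.044,-0.138,-0.077],"twist": [0,0,0]}
    - {"translation": [0.058,-0.183,-0.107],"twist": [0,0,0]}
    - {"translation": [0.072,-0.227,-0.14],"twist": [0,0,0]}
    - {"translation": [0.084,-0.268,-0.177],"twist": [0,0,0]}
    - {"translation": [0.097,-0.307,-0.215],"twist": [0,0,0]}
    - {"translation": [0.108,-0.344,-0.253],"twist": [0,0,0]}
    - {"translation": [0.119,-0.378,-0.294],"twist": [0,0,0]}
    - {"translation": [0.13,-0.412,-0.336],"twist": [0,0,0]}

```text
t: 19.4
ee_pos: [551.0, -35.8, 330.1]
orientation: [-3.105, -0.478, 0.0]
ft_force: [0.7, -0.1, 0.9]
width: 0.4
```

Run:
```python
from h import *
s=snap('scene','s6');o=ctrl.get_obs();print(o['t'],o['ee_pos'],o['ft_force'])
g=np.load('jig.npz');print((o['ee_pos'][:2]-g['o'])@g['R'])
cv2.imwrite('pics/s6c.png',cv2.resize(s['img'][110:290,120:340,::-1],None,fx=3.3,fy=3.3,interpolation=3))
```

```text
19.45 [550.9399107  -36.12040008 329.46051341] [ 0.11002866 -0.04895003 -0.20798043]
[ 0.14540276 46.97898084]
```

View pics/s6c.png

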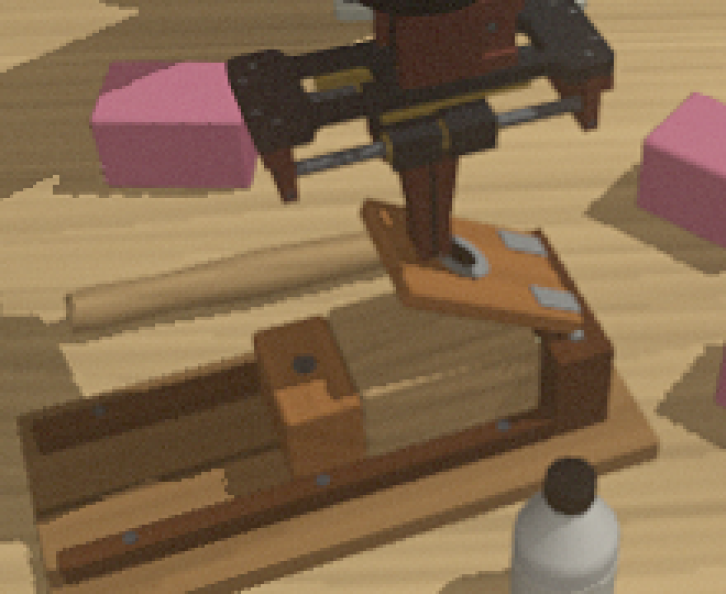

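The flap is about 30° from shut and the tip is pressing just beyond the bush, at (430,250). I'll continue down, moving slightly further out from the bush.

Call:
send_rows:
  commands:
    - {"translation": [0.01,-0.032,-0.045],"twist": [0,0,0]}
    - {"translation": [0.02,-0.065,-0.092],"twist": [0,0,0]}
    - {"translation": [0.031,-0.097,-0.14],"twist": [0,0,0]}
    - {"translation": [0.041,-0.13,-0.19],"twist": [0,0,0]}
    - {"translation": [0.051,-0.162,-0.24],"twist": [0,0,0]}
    - {"translation": [0.057,-0.18,-0.29],"twist": [0,0,0]}
    - {"translation": [0.063,-0.2,-0.34],"twist": [0,0,0]}
    - {"translation": [0.068,-0.215,-0.39],"twist": [0,0,0]}
    - {"translation": [0.073,-0.23,-0.44],"twist": [0,0,0]}
    - {"translation": [0.078,-0.248,-0.48],"twist": [0,0,0]}

```text
t: 20.45
ee_pos: [558.8, -60.4, 282.0]
orientation: [-3.105, -0.478, 0.0]
ft_force: [0.1, -0.4, 0.1]
width: 0.7
```

Call:
send_rows:
  commands:
    - {"translation": [0,0,-0.006],"twist": [0,0,0]}
    - {"translation": [0,0,-0.012],"twist": [0,0,0]}
    - {"translation": [0,0,-0.018],"twist": [0,0,0]}
    - {"translation": [0,0,-0.024],"twist": [0,0,0]}
    - {"translation": [0,0,-0.028],"twist": [0,0,0]}
    - {"translation": [0,0,-0.032],"twist": [0,0,0]}
    - {"translation": [0,0,-0.035],"twist": [0,0,0]}
    - {"translation": [0,0,-0.035],"twist": [0,0,0]}
    - {"translation": [0,0,-0.035],"twist": [0,0,0]}
    - {"translation": [0,0,-0.035],"twist": [0,0,0]}

```text
t: 21.45
ee_pos: [558.9, -60.3, 280.1]
orientation: [3.105, 0.478, 0.001]
ft_force: [-3.5, -0.8, 9.4]
width: 0.7
```

Call:
send_rows:
  commands:
    - {"translation": [0,0,-0.005],"twist": [0,0,0]}
    - {"translation": [0,0,-0.01],"twist": [0,0,0]}
    - {"translation": [0,0,-0.012],"twist": [0,0,0]}
    - {"translation": [0,0,-0.012],"twist": [0,0,0]}
    - {"translation": [0,0,-0.012],"twist": [0,0,0]}
    - {"translation": [0,0,-0.012],"twist": [0,0,0]}
    - {"translation": [0,0,-0.012],"twist": [0,0,0]}
    - {"translation": [0,0,-0.012],"twist": [0,0,0]}
    - {"translation": [0,0,-0.012],"twist": [0,0,0]}
    - {"translation": [0,0,-0.012],"twist": [0,0,0]}

```text
t: 22.45
ee_pos: [558.9, -60.3, 279.9]
orientation: [3.105, 0.478, 0.001]
ft_force: [-6.5, 0.6, 20.3]
width: 0.7
```

Call:
send_rows:
  commands:
    - {"translation": [0,0,0.05],"twist": [0,0,0]}
    - {"translation": [0,0,0.15],"twist": [0,0,0]}
    - {"translation": [0,0,0.3],"twist": [0,0,0]}
    - {"translation": [0,0,0.45],"twist": [0,0,0]}
    - {"translation": [0,0,0.6],"twist": [0,0,0]}
    - {"translation": [0,0,0.75],"twist": [0,0,0]}
    - {"translation": [0,0,0.9],"twist": [0,0,0]}
    - {"translation": [0,0,1],"twist": [0,0,0]}
    - {"translation": [0,0,1],"twist": [0,0,0]}
    - {"translation": [0,0,1],"twist": [0,0,0]}

```text
t: 23.45
ee_pos: [558.6, -60.3, 377.9]
orientation: [3.105, 0.478, 0.0]
ft_force: [-0.5, -0.0, -0.1]
width: 0.4
```

Call:
send_rows:
  commands:
    - {"translation": [-0.1,0,0.05],"twist": [0,0,0]}
    - {"translation": [-0.2,0,0.1],"twist": [0,0,0]}
    - {"translation": [-0.3,0,0.15],"twist": [0,0,0]}
    - {"translation": [-0.4,0,0.2],"twist": [0,0,0]}
    - {"translation": [-0.5,0,0.25],"twist": [0,0,0]}
    - {"translation": [-0.6,0,0.3],"twist": [0,0,0]}
    - {"translation": [-0.7,0,0.35],"twist": [0,0,0]}
    - {"translation": [-0.8,0,0.4],"twist": [0,0,0]}
    - {"translation": [-0.8,0,0.4],"twist": [0,0,0]}
    - {"translation": [-0.8,0,0.4],"twist": [0,0,0]}

```text
t: 24.45
ee_pos: [478.7, -60.4, 418.1]
orientation: [3.105, 0.477, 0.001]
ft_force: [0.9, -0.5, -0.2]
width: 0.5
```

Run:
```python
from h import *
s=snap('scene','s7');o=ctrl.get_obs();print(o['t'],o['ee_pos'],o['ft_force'])
cv2.imwrite('pics/s7c.png',cv2.resize(s['img'][130:330,110:330,::-1],None,fx=3,fy=3,interpolation=3))
```

```text
24.5 [478.93874583 -60.36206465 417.88689535] [-0.39144913 -0.66915068  0.4388788 ]
```

View pics/s7c.png

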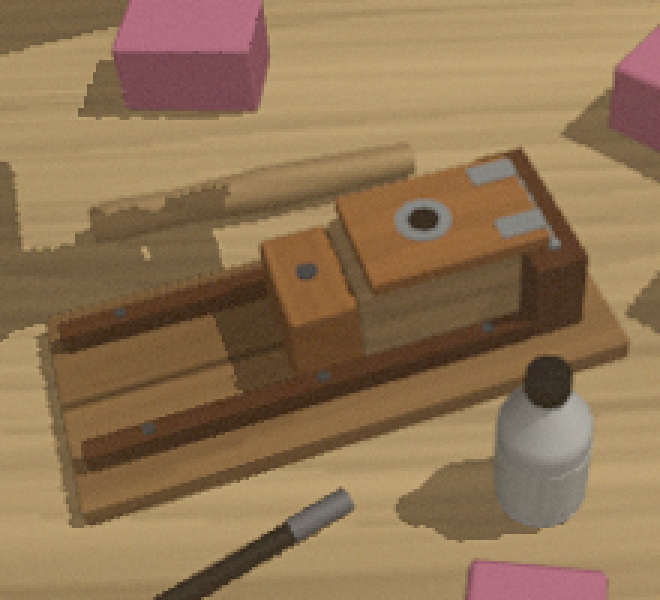

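The flap lies level over the head, with its free edge at (340,200)-(375,285). The slide at (310,270) touches the head, the head meets the stop block at (522,285), and the bystanders have not moved.

```bash
python3 -c "
from workcell import ctrl
print(ctrl.close_job())"
```

```text
the job is handed in; nothing more can be done
None
```

The jig is ready for drilling, and I handed the job in at about 24.5 s of the 48 s allowed. No verdict was reported.

**Slide:** With the fingers closed, I pushed the slide and then the head along the channel until the force rose from about 6 N to 15 N. The stop came about 6 mm further than my image estimate and assumed finger thickness predicted. I went by the force, and the later pictures show no gap at either end of the head.

**Flap:** I pushed it over from behind along its arc, then pressed it down to its stop. It held about 20 N with the fingertips at 98 mm, which matches the given height of the shut flap's upper face.

**Last check:** The final picture shows the flap level over the head, the slide touching the head and the head against the stop block. The glue bottle, pen and handle look unmoved. The hand was lifted clear with no force on the tool.

Four move calls early on were refused because their rows lacked a twist. Nothing moved, and I sent them again.

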